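Empty the ultrasonic cleaner's basket into the sorting dish

TASK

Lift the small steel basket out of the ultrasonic cleaner by its swinging bail, with the polished stone ball still in it, and set it down gently on the cork mat. Let go, take the basket again by its side walls, hold it low over the wooden dish and tip it spout-down to about 45 degrees so that the ball rolls out into the dish, then bring it level again and stand it back on the cork mat. Do not touch the ball with the gripper, and leave the dish and the other things on the bench where they are.

Things in the scene. Friction and masses are not known exactly. Their poses are not given: they have to be found in the camera images.
- basket: Open steel basket, 90 (x) x 58 (y) x 42 (z) mm, 0.25 kg, walls and floor 3 mm; origin: centre of underside. Front (local -x) is the spout, open but for a 1.5 mm lip; it starts roughly towards the robot. Tip by turning about its y until +x points 45 degrees up. Grip the flat side walls (y = +-29 mm) from above, e.g. at x = +30, z = 26 mm; in the tub there is no room for fingers beside it.
- lip (a point): Middle of the spout lip's top, basket local (-43.5, 0, 4.5) mm; the ball leaves the basket here or up to 15 mm to either side.
- bail (a joint): Bail angle about the basket's y axis (rad); 0 = upright, range -0.9 to 0.9. Its hinge at basket local x = 7, z = 36 mm turns easily, with a little drag, but lightly holds the bail near upright, so the basket swings to about level from the bail and cannot be tipped by it.
- bail_grip (a point): Centre of the bail's black grip: a bar 34 mm along the basket's y, 10 mm thick (pinch here), 12 mm high; 40 mm from the hinge, so 76 mm above the basket's underside (top 82 mm) with the bail upright. The bail's thin steel side rods are 32.5 mm either side of the middle.
- stone: Polished white stone ball, 25 mm in diameter, 21 g, loose in the basket. Origin: its centre. It starts in the rear of the basket, behind a rib 1.5 mm high across the floor at basket local x = 10 mm, which keeps it there until the basket is tipped spout-down by some 25 to 35 degrees; then it rolls over rib and lip and drops out. Rough swinging can spill it.
- cleaner: Ultrasonic cleaner, fixed, grey housing 190 (x) x 126 (y) x 112 (z) mm; origin: centre of its underside. Its dry tub, 112 (x) x 84 (y) mm, centred, is open at the top; tub floor 60 mm above the bench, rim at 112 mm. The basket stands on the tub floor, nearly square with the tub.
- mat: Cork mat, fixed, 160 (x) x 130 (y) mm, 3 mm thick; origin: centre of its underside, on the bench, so its top is 3 mm up.
- dish: Square shallow wooden dish, loose, 0.6 kg, 150 x 150 mm outside, 40 mm high, walls and floor 6 mm, grey lining; origin: centre of its underside.
- doming_block: Bystander: steel doming cube, 50 mm, with hollows; origin: centre of its underside.
- screwdriver: Bystander: small screwdriver lying along y, 130 mm long; origin: underside of its middle.
- jar: Bystander: lidded jar, 52 mm across, 60 mm high; origin: centre of its underside.

How it is judged:
On the way, in this order (a step that is already met when the one before it is completed fails the run):
1. the basket stands level on the cork mat, let go, with the stone ball still in it (horizontal distance between basket and mat below 0.075 m and z of basket in the frame of mat between 0.001 and 0.006 m and angle between basket's own z axis and vertical below 0.06 rad and distance between stone and basket below 0.052 m and z of stone in the frame of basket below 0.03 m and contact force between the fingers and basket below 0.05 N), for 0.2 s.
2. the basket is held with its spout low over the dish, within 120 mm of its bottom, tipped spout-down by 35 to 60 degrees (angle between basket's own x axis and vertical between 0.52 and 0.96 rad and horizontal distance between lip and dish below 0.1 m and z of lip in the frame of dish below 0.12 m), for 0.3 s.
At the end, for the whole second after the job is handed in: The stone ball lies at rest on the floor of the dish; the basket stands level (within 3.4 degrees) on the cork mat, its centre within 75 mm of the mat's centre, released and at rest (x of stone in the frame of dish between -0.07 and 0.07 m and y of stone in the frame of dish between -0.07 and 0.07 m and z of stone in the frame of dish below 0.025 m and linear speed of stone below 0.05 m/s and horizontal distance between basket and mat below 0.075 m and z of basket in the frame of mat between 0.001 and 0.006 m and angle between basket's own z axis and vertical below 0.06 rad and linear speed of basket below 0.02 m/s and contact force between the fingers and basket below 0.05 N); the robot touches nothing.
It fails at once if the gripper or arm touches the stone ball (contact force between any of the fingers, the arm and stone above 0.1 N).
It fails at once if the basket is tipped by more than 68 degrees (angle between basket's own z axis and vertical above 1.19 rad).
It fails at once if the basket is banged or pressed on the mat with more than 60 N (contact force between basket and mat above 60 N).
It fails at once if the dish is moved by more than 30 mm (distance of dish from where it was at the start of the episode above 0.03 m).
It fails at once if a bystander (doming block, screwdriver, jar) is moved by more than 20 mm (distance of any of doming_block, screwdriver, jar from where it was at the start of the episode above 0.02 m).
It also fails if it takes over 72 s, if anything falls off the work surface, if the arm or the gripper's body presses on something with over 40 N, if the wrist force passes 120 N, or if a joint passes its speed limit or range.

ROBOT

A 6-joint arm with a two-finger parallel gripper is mounted at the origin on the work surface. World frame = base frame: x ahead of the robot, y to its left, z up, the work surface at z = 0. Lengths are in m, angles in rad, forces in N, time in s.
With the tool pointing down it reaches from about 0.375 to 0.9 m from the base axis. Payload 3.1 kg.
Tool frame: the origin (TCP) lies midway between the tips of the shut fingers; the grasp point (between the pads) lies 19 mm behind it (manip.pinch_z is the distance from the TCP to the grasp point, in m); z points along the fingers, y is the line along which they close (so a half turn about z gives the same grasp; the last joint's range is limited). The gripper opens to 85 mm and grips with 20 to 120 N. Pads are 22 mm wide; open, the fingers measure 114 mm over their backs; the gripper's body (76 mm by 85 mm) begins 54 mm behind the grasp point. The pads swing forward as they close: fully open they stand 13 mm farther back than shut.
Start: joints at [1.163, 0.527, 1.433, -0, 1.181, -0.178], TCP at [0.142, 0.609, 0.231] pointing down, gripper open.
Joint ranges: [-3.08, 3.08], [-0.75, 2.2], [0.22, 2.44], [-1.43, 4.57], [0, 2.65], [-2.85, 2.85]. Speed limits (rad/s): [2.79, 2.79, 3.14, 3.14, 3.14, 3.14].

INTERFACE

Orientations are given as a unit quaternion [x, y, z, w].
In Python, from station import manip, viewer, ticket gives the robot as it stands.
- The arm moves only by the shell command python3 -m creep 'ROWS' [FORCE]. ROWS is JSON, a list of rows, each an object with "slide": the shift along the tool's x, y, z in cm, a list of three; "angular": the turn, a rotation vector about the tool's x, y, z in rad, a list of three; "claw": the opening, from -1 (shut) to 1 (fully open). A call has 1 to 10 rows; each row shifts and turns the commanded pose from where the row before left it, along the tool's axes as they then stand; what a row does not reach is not made up. A row lasts 1/12 s, in which the tool goes at most 41.7 mm and 7.16 degrees, less where a joint would pass 70% of its speed; a pose out of reach is approached as far as the arm can. A call with a gripper value outside its range is refused whole. The fingers move at their own pace and stop on an object; FORCE is the grip in N (left out, the last holds). Time passes only in rows, so rows that do not move let the fingers close. It gives the time, the measured TCP pose, the force, the opening and the grip force at its end, in the units of the state.
- manip.sense(): the state, without advancing time (a new reading comes with each control period).
- viewer.snapshot(name): name is "scene" or "top"; returns the picture (480x640x3 uint8, blue, green, red); there is no depth.
- viewer.calibration(name): a dict with "fov_y" (degrees; the focal length in pixels is half the picture's height over the tangent of half this angle, whatever the lens; pixels are square), "cx", "cy" (the principal point, pixels), "T" (4x4, takes a point from camera to world coordinates). Camera axes: x right, y up, looking along -z (the intrinsics and any distortion apply to the point x, -y, -z); pixel columns grow to the right and rows downward; lengths in m; the calibration is good to about 2 mm. A picture is of the moment at which its call begins. calibration takes no time and is no camera call.
- ticket.sign_off(): hands the job in; it is judged then, once.
The state is a dict: "t": time; "q": joint angles; "qd": joint speeds; "tau": joint torques, N m; "tcp_pos": TCP position; "tool_rot": TCP orientation; "force": force on the tool from outside, world axes, zero at the start; "ft_torque": the same for the moment, N m; "finger_gap": opening from 0.0 (shut) to 1.0 (fully open); "gripper_force": force on a finger pad.
Only numpy, scipy, OpenCV 4.12 (cv2) and the standard library are available. Lean on these libraries where they do the work, as an engineer would, in place of code of your own. Each camera call takes 0.05 s, during which the arm holds its last target. There are 200 camera calls.

## Working session

There is one attempt and no reset: what is moved stays moved. The work goes in short steps, Python scripts to look and compute and a shell command to move; the robot and the scene stay as the last step left them, time stands still between calls to the robot, and variables do not carry over. Pictures are saved under pics/ and viewed, at most 10 in all, crops included, and the job is handed in when it is done.

```bash
ls; mkdir -p pics; python3 - <<'E'
from station import manip, viewer, ticket
import cv2
for n in("scene","top"):
    cv2.imwrite(f"pics/{n}0.png",viewer.snapshot(n)); c=viewer.calibration(n); print(n,c)
s=manip.sense(); print(s, manip.pinch_z)
E
```

```text
pics
scene {'fov_y': 42.05901012504877, 'cx': 325.4205872764934, 'cy': 252.67986167605474, 'T': array([[ 0.44733478, -0.56395634,  0.69415045,  1.29854853],
       [ 0.8941953 ,  0.29720879, -0.33478605, -0.34299934],
       [-0.0175029 ,  0.77046751,  0.63723894,  0.7422509 ],
       [ 0.        ,  0.        ,  0.        ,  1.        ]])}
top {'fov_y': 54.12596143505558, 'cx': 313.88652310986737, 'cy': 242.07015682537826, 'T': array([[-0.01336948,  0.99678533, -0.0789953 ,  0.51152923],
       [-0.9990548 , -0.01658422, -0.04018038, -0.00907842],
       [-0.04136129,  0.07838345,  0.9960649 ,  0.92823797],
       [ 0.        ,  0.        ,  0.        ,  1.        ]])}
{'t': 0.1, 'q': array([ 1.16247940e+00,  5.28380501e-01,  1.43374163e+00,  5.75045898e-06,
        1.18139466e+00, -1.78526510e-01]), 'qd': array([-0.00026314, -0.00025288, -0.00444942, -0.00143045,  0.00047571,
        0.00139446]), 'tau': array([-4.66736619e-04, -4.43303132e+01, -1.78587377e+01, -2.21661817e-04,
        3.85208696e-03, -1.56018835e-06]), 'tcp_pos': array([0.14209276, 0.60799324, 0.23043733]), 'tool_rot': array([ 1.14643623e-01,  9.93406218e-01, -9.20180354e-04, -2.80803730e-04]), 'force': array([ 1.06349748, -0.16490794,  0.3723986 ]), 'ft_torque': array([-0.02500414,  0.02042133,  0.01255157]), 'gripper_force': 0.0, 'finger_gap': 1.0042234225661328} 0.0187
```

View pics/scene0.png

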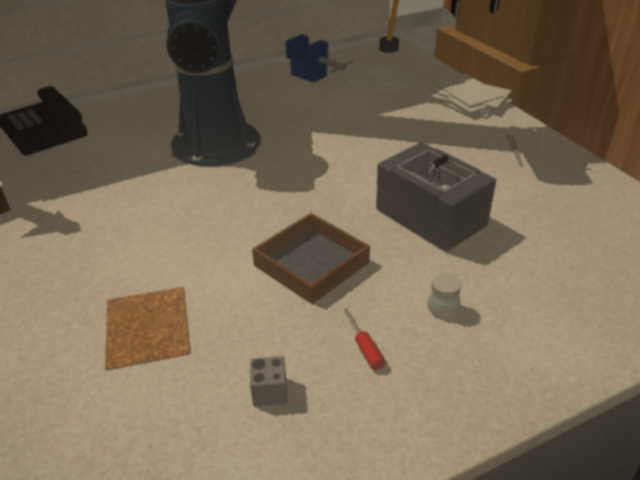

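View pics/top0.png

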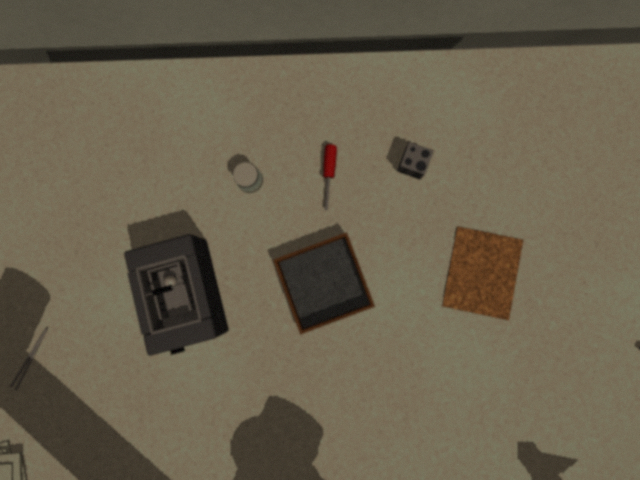

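The scene view shows the cleaner at (435,190), dish at (312,255), mat at (147,328). In the top view the cleaner is at (175,295), dish (324,283), mat (483,273), jar (246,175), screwdriver (328,172) and doming block (415,160). I'll enlarge these next.

```bash
python3 - <<'E'
import cv2,numpy as np
t=cv2.imread("pics/top0.png");s=cv2.imread("pics/scene0.png")
def crop(i,x,y,w,h,k): 
    return cv2.convertScaleAbs(cv2.resize(i[y:y+h,x:x+w],None,fx=k,fy=k,interpolation=cv2.INTER_CUBIC),alpha=1.8)
cv2.imwrite("pics/c1.png",np.hstack([crop(t,120,230,100,130,4),crop(s,395,140,100,130,4)]))
cv2.imwrite("pics/c2.png",crop(t,265,215,265,130,3))
E
```

```text
(no output)
```

View pics/c1.png

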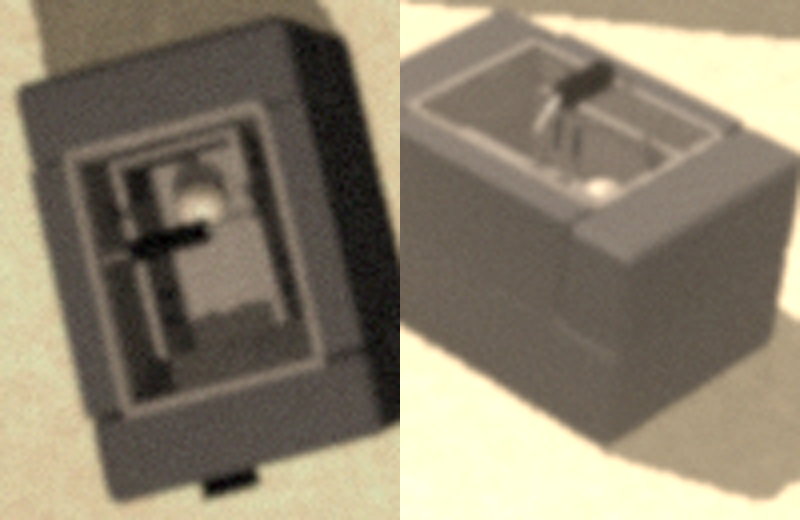

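View pics/c2.png

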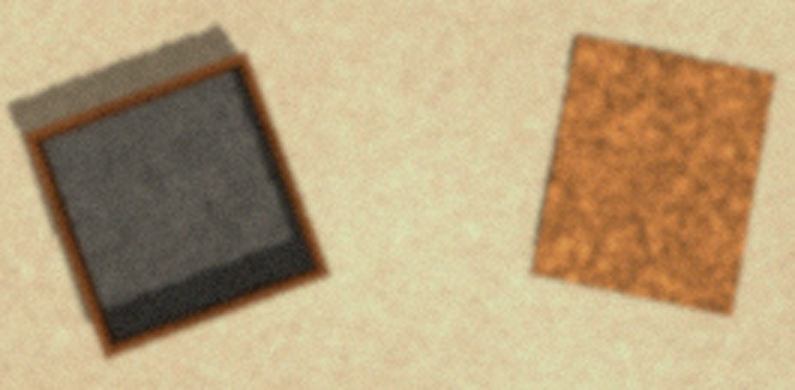

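The crops show the tub rim, the bail grip (top about (162.5,289.8), scene about (440.8,161.2)), the ball at the rear, and clear corners of the dish and mat.

```bash
cat > h.py <<'E'
from station import manip, viewer, ticket
import numpy as np, cv2
from scipy.spatial.transform import Rotation as R
C={n:viewer.calibration(n) for n in("scene","top")}
def ray(n,u,v):
    c=C[n];f=240/np.tan(np.radians(c["fov_y"]/2));T=c["T"]
    d=T[:3,:3]@np.array([(u-c["cx"])/f,-(v-c["cy"])/f,-1]);return T[:3,3],d
def onz(n,u,v,z):
    o,d=ray(n,u,v);return (o+d*(z-o[2])/d[2])[:2]
def proj(n,p):
    c=C[n];f=240/np.tan(np.radians(c["fov_y"]/2));T=c["T"]
    q=T[:3,:3].T@(np.asarray(p)-T[:3,3]);return np.array([c["cx"]-f*q[0]/q[2],c["cy"]+f*q[1]/q[2]])
def tri(a,b):
    A=np.zeros((3,3));B=np.zeros(3)
    for n,u,v in(a,b):
        o,d=ray(n,u,v);d=d/np.linalg.norm(d);P=np.eye(3)-np.outer(d,d);A+=P;B+=P@o
    return np.linalg.solve(A,B)
E
python3 - <<'E'
from h import *
np.set_printoptions(precision=4,suppress=True)
def quad(name,pts,z,cam="top"):
    P=np.array([onz(cam,*p,z) for p in pts]);e=np.roll(P,-1,0)-P
    print(name,"c",P.mean(0),"len",np.linalg.norm(e,axis=1),"ang",np.degrees(np.arctan2(e[:,1],e[:,0])))
cr=lambda L,x,y,k:[(x+a/k,y+b/k) for a,b in L]
quad("cleaner",cr([(20,88),(275,18),(378,425),(115,500)],120,230,4),.112)
quad("tub",cr([(68,155),(260,103),(325,360),(130,413)],120,230,4),.112)
quad("dish",cr([(27,133),(247,55),(328,272),(108,355)],265,215,3),.04)
quad("mat",cr([(576,34),(776,73),(733,315),(531,272)],265,215,3),.003)
quad("matS",[(107,299),(184,288),(190,353),(106,367)],.003,"scene")
quad("dishS",[(311,215),(370,246),(313,286),(253,252)],.04,"scene")
g=tri(("top",162.5,289.75),("scene",440.75,161.25));print("grip",g,proj("top",g),proj("scene",g))
print("ends",onz("top",153,291.2,.142),onz("top",172,288.2,.142))
for a,b in([(112,165),(165,358)],[(238,130),(283,322)]):
    p,q=[onz("top",120+x/4,230+y/4,.102) for x,y in(a,b)];print("wall",p,q,np.degrees(np.arctan2(*(p-q)[::-1])))
print("jar",onz("top",245,175,.06),"screw",onz("top",329,172,.01),"block",onz("top",417,155,.05))
E
```

```text
cleaner c [0.4893 0.2789] len [0.1177 0.1838 0.1193 0.1855] ang [ -75.6532 -165.3445  105.1517   14.1449]
tub c [0.4888 0.2793] len [0.0882 0.1161 0.0885 0.1164] ang [ -75.8033 -165.2587  104.405    14.5893]
dish c [0.505  0.0087] len [0.1477 0.1447 0.1466 0.148 ] ang [ -71.3658 -160.7305  109.8903   19.6809]
mat c [ 0.5202 -0.2989] len [0.13   0.1586 0.1302 0.1576] ang [-102.2982  167.4526   77.2577  -12.606 ]
matS c [ 0.5229 -0.2969] len [0.1309 0.1541 0.1275 0.1559] ang [  74.5998  -13.2018 -104.6764  168.0244]
dishS c [0.5119 0.0097] len [0.1439 0.1439 0.141  0.1483] ang [  21.4773  -70.6947 -156.7117  110.5194]
grip [0.4975 0.2835 0.1333] [162.1344 289.5877] [440.3961 161.3478]
ends [0.4951 0.2959] [0.4997 0.2634]
wall [0.5298 0.321 ] [0.4443 0.296 ] 16.325448474825524
wall [0.5445 0.2642] [0.4595 0.2433] 13.81277280145941
jar [0.7096 0.1544] screw [ 0.7232 -0.0039] block [ 0.7428 -0.1706]
```

```bash
cat >> h.py <<'E'
def goto(p,yaw,tilt=0):
    """shift/turn (tool frame) to TCP p, tool y at world yaw (deg), tilt about tool y (deg); shift is for AFTER and BEFORE turning"""
    s=manip.sense();R0=R.from_quat(s["tool_rot"]).as_matrix()
    ya=np.radians(yaw);y=np.array([np.cos(ya),np.sin(ya),0]);z=np.array([0,0,-1.]);x=np.cross(y,z)
    R1=np.c_[x,y,z]@R.from_euler("y",tilt,degrees=True).as_matrix()
    d=np.asarray(p)-s["tcp_pos"];np.set_printoptions(precision=4,suppress=True)
    print("t",s["t"],"tcp",s["tcp_pos"],"q",s["q"]);print("turn",R.from_matrix(R0.T@R1).as_rotvec(),"cm turn-first",100*R1.T@d,"cm slide-first",100*R0.T@d)
E
python3 -m creep '[{"slide":[0,0,0],"angular":[0,0,0.108],"claw":1},{"slide":[0,0,0],"angular":[0,0,0.108],"claw":1},{"slide":[0,0,0],"angular":[0,0,0.108],"claw":1},{"slide":[0,0,0],"angular":[0,0,0.108],"claw":1},{"slide":[0,0,0],"angular":[0,0,0.108],"claw":1},{"slide":[0,0,0],"angular":[0,0,0.108],"claw":1},{"slide":[0,0,0],"angular":[0,0,0.108],"claw":1},{"slide":[0,0,0],"angular":[0,0,0.108],"claw":1},{"slide":[0,0,0],"angular":[0,0,0.108],"claw":1},{"slide":[0,0,0],"angular":[0,0,0.108],"claw":1}]' 40
python3 -m creep '[{"slide":[-2.9,1.85,0],"angular":[0,0,0],"claw":1},{"slide":[-2.9,1.85,0],"angular":[0,0,0],"claw":1},{"slide":[-2.9,1.85,0],"angular":[0,0,0],"claw":1},{"slide":[-2.9,1.85,0],"angular":[0,0,0],"claw":1},{"slide":[-2.9,1.85,0],"angular":[0,0,0],"claw":1},{"slide":[-2.9,1.85,0],"angular":[0,0,0],"claw":1},{"slide":[-2.9,1.85,0],"angular":[0,0,0],"claw":1}]'
python3 -m creep '[{"slide":[-2.9,1.85,0],"angular":[0,0,0],"claw":1},{"slide":[-2.9,1.85,0],"angular":[0,0,0],"claw":1},{"slide":[-2.9,1.85,0],"angular":[0,0,0],"claw":1},{"slide":[-2.9,1.85,0],"angular":[0,0,0],"claw":1},{"slide":[-2.9,1.85,0],"angular":[0,0,0],"claw":1},{"slide":[-2.9,1.85,0],"angular":[0,0,0],"claw":1},{"slide":[-2.9,1.85,0],"angular":[0,0,0],"claw":1},{"slide":[0,0,0],"angular":[0,0,0],"claw":1},{"slide":[0,0,0],"angular":[0,0,0],"claw":1}]'
python3 - <<'E'
from h import *
goto((.498,.2825,.118),15)
s=viewer.snapshot("scene")
cv2.imwrite("pics/s1.png",cv2.convertScaleAbs(cv2.resize(s[60:240,320:520],None,fx=3,fy=3,interpolation=cv2.INTER_CUBIC),alpha=1.6))
E
```

```text
t: 0.93
tcp_pos: [0.1421, 0.6082, 0.2307]
tool_rot: [0.611, 0.791, -0.001, 0.0]
force: [0.1, 0.6, -0.4]
finger_gap: 0.995
gripper_force: 0.0
t: 1.52
tcp_pos: [0.3205, 0.4444, 0.231]
tool_rot: [0.609, 0.793, -0.0, -0.0]
force: [0.5, 0.3, -0.9]
finger_gap: 1.001
gripper_force: 0.0
t: 2.27
tcp_pos: [0.4985, 0.2816, 0.2308]
tool_rot: [0.611, 0.792, -0.0, -0.0]
force: [0.4, -0.1, 0.1]
finger_gap: 0.996
gripper_force: 0.0
t 2.2667 tcp [0.4985 0.2816 0.2308] q [0.3191 0.4576 1.5668 0.0002 1.118  0.0617]
turn [-0.0008 -0.0001 -0.0045] cm turn-first [ 0.0951 -0.0216 11.278 ] cm slide-first [ 0.0935 -0.013  11.278 ]
```

```bash
python3 -m creep '[{"slide":[0.1,0,2],"angular":[0,0,0],"claw":1},{"slide":[0,0,2],"angular":[0,0,0],"claw":1},{"slide":[0,0,2],"angular":[0,0,0],"claw":1},{"slide":[0,0,1.5],"angular":[0,0,0],"claw":1},{"slide":[0,0,1.5],"angular":[0,0,0],"claw":1},{"slide":[0,0,1],"angular":[0,0,0],"claw":1},{"slide":[0,0,0.7],"angular":[0,0,0],"claw":1},{"slide":[0,0,0.5],"angular":[0,0,0],"claw":1},{"slide":[0,0,0],"angular":[0,0,0],"claw":1}]'
python3 - <<'E'
from h import *
goto((.498,.2825,.118),15)
s=viewer.snapshot("scene");t=viewer.snapshot("top")
f=lambda i,x,y,w,h:cv2.convertScaleAbs(cv2.resize(i[y:y+h,x:x+w],None,fx=4,fy=4,interpolation=cv2.INTER_CUBIC),alpha=1.8)
cv2.imwrite("pics/s1.png",np.hstack([f(s,385,110,110,130),f(t,120,230,90,130)]))
E
```

```text
t: 3.07
tcp_pos: [0.4962, 0.2844, 0.1186]
tool_rot: [0.609, 0.793, -0.001, -0.0]
force: [-0.1, 0.6, 0.3]
finger_gap: 1.0
gripper_force: 0.0
t 3.0667 tcp [0.4962 0.2844 0.1186] q [0.3251 0.6105 1.665  0.0001 0.8676 0.0632]
turn [-0.0015  0.0001  0.    ] cm turn-first [-0.2313  0.1198  0.0612] cm slide-first [-0.2313  0.1198  0.061 ]
```

View pics/s1.png

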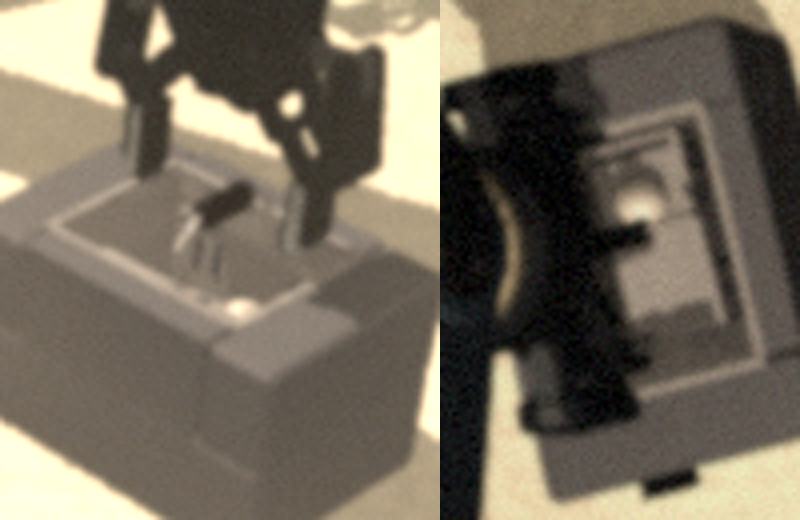

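The fingers straddle the black grip (at (225,200) in the crop) with clearance on both sides. I'll close on it.

```bash
python3 -m creep '[{"slide":[-0.2,0.1,0],"angular":[0,0,0],"claw":0},{"slide":[0,0,0],"angular":[0,0,0],"claw":-0.5},{"slide":[0,0,0],"angular":[0,0,0],"claw":-0.8},{"slide":[0,0,0],"angular":[0,0,0],"claw":-1},{"slide":[0,0,0],"angular":[0,0,0],"claw":-1},{"slide":[0,0,0],"angular":[0,0,0],"claw":-1},{"slide":[0,0,0],"angular":[0,0,0],"claw":-1},{"slide":[0,0,0],"angular":[0,0,0],"claw":-1},{"slide":[0,0,0],"angular":[0,0,0],"claw":-1},{"slide":[0,0,0],"angular":[0,0,0],"claw":-1}]' 40
python3 -m creep '[{"slide":[0,0,-0.2],"angular":[0,0,0],"claw":-1},{"slide":[0,0,-0.4],"angular":[0,0,0],"claw":-1},{"slide":[0,0,-0.6],"angular":[0,0,0],"claw":-1},{"slide":[0,0,-0.8],"angular":[0,0,0],"claw":-1},{"slide":[0,0,-0.8],"angular":[0,0,0],"claw":-1},{"slide":[0,0,-0.8],"angular":[0,0,0],"claw":-1},{"slide":[0,0,-0.8],"angular":[0,0,0],"claw":-1},{"slide":[0,0,-0.8],"angular":[0,0,0],"claw":-1},{"slide":[0,0,-0.8],"angular":[0,0,0],"claw":-1},{"slide":[0,0,-0.8],"angular":[0,0,0],"claw":-1}]'
python3 -m creep '[{"slide":[0,0,-0.7],"angular":[0,0,0],"claw":-1},{"slide":[0,0,-0.4],"angular":[0,0,0],"claw":-1},{"slide":[0,0,-0.2],"angular":[0,0,0],"claw":-1},{"slide":[0,0,0],"angular":[0,0,0],"claw":-1},{"slide":[0,0,0],"angular":[0,0,0],"claw":-1},{"slide":[0,0,0],"angular":[0,0,0],"claw":-1}]'
python3 - <<'E'
from h import *
s=viewer.snapshot("scene");t=viewer.snapshot("top")
f=lambda i,x,y,w,h:cv2.convertScaleAbs(cv2.resize(i[y:y+h,x:x+w],None,fx=4,fy=4,interpolation=cv2.INTER_CUBIC),alpha=1.8)
cv2.imwrite("pics/s2.png",np.hstack([f(s,385,90,110,130),f(t,110,230,90,130)]))
y=np.radians(15)
goto((.52,-.298,.203),15)
E
```

```text
t: 4.0
tcp_pos: [0.4994, 0.2827, 0.1197]
tool_rot: [0.609, 0.793, 0.001, 0.001]
force: [1.4, 1.0, 2.3]
finger_gap: 0.113
gripper_force: 40.5
t: 4.83
tcp_pos: [0.4985, 0.2824, 0.1883]
tool_rot: [0.609, 0.793, 0.0, 0.0]
force: [1.0, 0.3, -3.8]
finger_gap: 0.108
gripper_force: 39.8
t: 5.33
tcp_pos: [0.4982, 0.2823, 0.1998]
tool_rot: [0.609, 0.793, -0.001, -0.0]
force: [0.9, -0.3, -3.6]
finger_gap: 0.107
gripper_force: 39.8
t 5.4333 tcp [0.4982 0.2823 0.1998] q [0.3205 0.4964 1.5982 0.     1.0481 0.0595]
turn [-0.0012  0.0001 -0.0008] cm turn-first [-56.6192 -12.9172  -0.3224] cm slide-first [-56.6301 -12.8698  -0.3034]
```

View pics/s2.png

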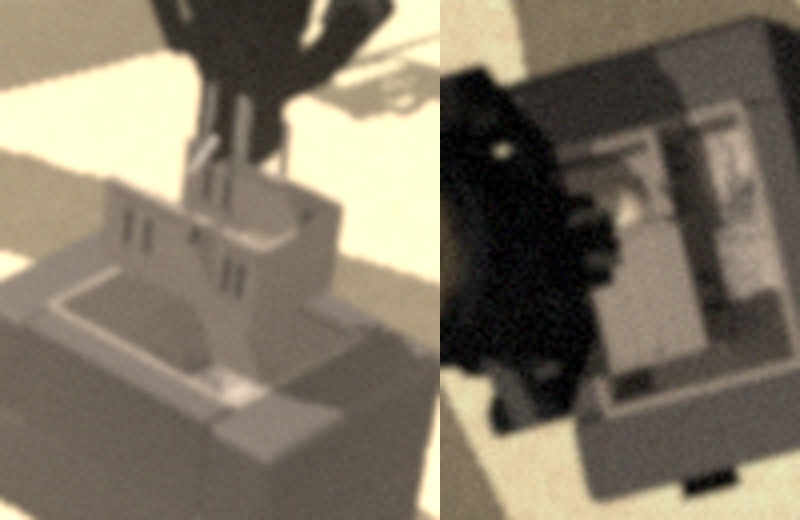

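The picture shows the basket hanging level above the tub, with the ball still at the rear (crop (625,205)). Next is the move to the mat.

```bash
python3 -m creep '[{"slide":[-0.4,-0.09,0],"angular":[0,0,0],"claw":-1},{"slide":[-0.8,-0.17,0],"angular":[0,0,0],"claw":-1},{"slide":[-1.2,-0.26,0],"angular":[0,0,0],"claw":-1},{"slide":[-1.6,-0.35,0],"angular":[0,0,0],"claw":-1},{"slide":[-2.05,-0.44,0],"angular":[0,0,0],"claw":-1},{"slide":[-2.05,-0.44,0],"angular":[0,0,0],"claw":-1},{"slide":[-2.05,-0.44,0],"angular":[0,0,0],"claw":-1},{"slide":[-2.05,-0.44,0],"angular":[0,0,0],"claw":-1},{"slide":[-2.05,-0.44,0],"angular":[0,0,0],"claw":-1},{"slide":[-2.05,-0.44,0],"angular":[0,0,0],"claw":-1}]'
python3 -m creep '[{"slide":[-2.05,-0.44,0],"angular":[0,0,0],"claw":-1},{"slide":[-2.05,-0.44,0],"angular":[0,0,0],"claw":-1},{"slide":[-2.05,-0.44,0],"angular":[0,0,0],"claw":-1},{"slide":[-2.05,-0.44,0],"angular":[0,0,0],"claw":-1},{"slide":[-2.05,-0.44,0],"angular":[0,0,0],"claw":-1},{"slide":[-2.05,-0.44,0],"angular":[0,0,0],"claw":-1},{"slide":[-2.05,-0.44,0],"angular":[0,0,0],"claw":-1},{"slide":[-2.05,-0.44,0],"angular":[0,0,0],"claw":-1},{"slide":[-2.05,-0.44,0],"angular":[0,0,0],"claw":-1}]'
python3 -m creep '[{"slide":[-2.05,-0.44,0],"angular":[0,0,0],"claw":-1},{"slide":[-2.05,-0.44,0],"angular":[0,0,0],"claw":-1},{"slide":[-2.05,-0.44,0],"angular":[0,0,0],"claw":-1},{"slide":[-2.05,-0.44,0],"angular":[0,0,0],"claw":-1},{"slide":[-2.05,-0.44,0],"angular":[0,0,0],"claw":-1},{"slide":[-2.05,-0.44,0],"angular":[0,0,0],"claw":-1},{"slide":[-2.05,-0.44,0],"angular":[0,0,0],"claw":-1},{"slide":[-2.05,-0.44,0],"angular":[0,0,0],"claw":-1},{"slide":[-2.05,-0.44,0],"angular":[0,0,0],"claw":-1}]'
python3 -m creep '[{"slide":[-1.6,-0.35,0],"angular":[0,0,0],"claw":-1},{"slide":[-1.2,-0.26,0],"angular":[0,0,0],"claw":-1},{"slide":[-0.8,-0.17,0],"angular":[0,0,0],"claw":-1},{"slide":[-0.4,-0.09,0],"angular":[0,0,0],"claw":-1},{"slide":[0,0,0],"angular":[0,0,0.03],"claw":-1},{"slide":[0,0,0],"angular":[0,0,0.06],"claw":-1},{"slide":[0,0,0],"angular":[0,0,0.08],"claw":-1},{"slide":[0,0,0],"angular":[0,0,0.08],"claw":-1},{"slide":[0,0,0],"angular":[0,0,0.08],"claw":-1},{"slide":[0,0,0],"angular":[0,0,0.08],"claw":-1}]'
python3 -m creep '[{"slide":[0,0,0],"angular":[0,0,0.08],"claw":-1},{"slide":[0,0,0],"angular":[0,0,0.08],"claw":-1},{"slide":[0,0,0],"angular":[0,0,0.08],"claw":-1},{"slide":[0,0,0],"angular":[0,0,0.06],"claw":-1},{"slide":[0,0,0],"angular":[0,0,0.05],"claw":-1},{"slide":[0,0,0],"angular":[0,0,0.025],"claw":-1},{"slide":[0,0,0],"angular":[0,0,0],"claw":-1},{"slide":[0,0,0],"angular":[0,0,0],"claw":-1},{"slide":[0,0,0],"angular":[0,0,0],"claw":-1}]'
python3 - <<'E'
from h import *
goto((.527,-.302,.0627),-30)
s=viewer.snapshot("scene");t=viewer.snapshot("top")
f=lambda i,x,y,w,h:cv2.convertScaleAbs(cv2.resize(i[y:y+h,x:x+w],None,fx=2.5,fy=2.5,interpolation=cv2.INTER_CUBIC),alpha=1.8)
cv2.imwrite("pics/s3.png",np.hstack([f(s,70,200,150,180),f(t,420,200,150,180)]))
E
```

```text
t: 6.27
tcp_pos: [0.5064, 0.1137, 0.2004]
tool_rot: [0.609, 0.793, -0.0, 0.0]
force: [-0.2, 1.3, -4.3]
finger_gap: 0.114
gripper_force: 39.8
t: 7.02
tcp_pos: [0.5153, -0.0747, 0.2004]
tool_rot: [0.609, 0.793, -0.0, 0.0]
force: [0.4, -1.0, -3.5]
finger_gap: 0.106
gripper_force: 39.8
t: 7.77
tcp_pos: [0.5242, -0.263, 0.2003]
tool_rot: [0.609, 0.793, -0.0, -0.0]
force: [0.5, 0.2, -2.7]
finger_gap: 0.108
gripper_force: 39.8
t: 8.6
tcp_pos: [0.5271, -0.3007, 0.2002]
tool_rot: [0.759, 0.651, 0.0, -0.001]
force: [0.6, 1.0, -3.2]
finger_gap: 0.11
gripper_force: 39.8
t: 9.35
tcp_pos: [0.5273, -0.3013, 0.2003]
tool_rot: [0.866, 0.5, -0.0, -0.0]
force: [0.4, -0.4, -3.3]
finger_gap: 0.109
gripper_force: 39.8
t 9.35 tcp [ 0.5273 -0.3013  0.2003] q [-0.7031  0.5395  1.5099  0.0001  1.0926 -0.1804]
turn [-0.0005 -0.0002  0.0009] cm turn-first [-0.0712  0.0108 13.7577] cm slide-first [-0.0741  0.0173 13.7577]
```

View pics/s3.png

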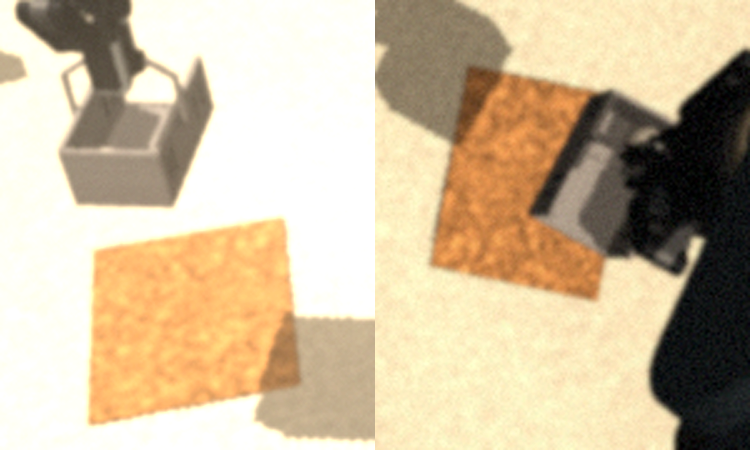

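The basket hangs level over the mat with the ball in the rear corner, so I'll lower it.

```bash
python3 -m creep '[{"slide":[0,0,0.4],"angular":[0,0,0],"claw":-1},{"slide":[0,0,0.8],"angular":[0,0,0],"claw":-1},{"slide":[0,0,1.2],"angular":[0,0,0],"claw":-1},{"slide":[0,0,1.6],"angular":[0,0,0],"claw":-1},{"slide":[0,0,1.6],"angular":[0,0,0],"claw":-1},{"slide":[0,0,1.6],"angular":[0,0,0],"claw":-1},{"slide":[0,0,1.6],"angular":[0,0,0],"claw":-1},{"slide":[0,0,1.2],"angular":[0,0,0],"claw":-1},{"slide":[0,0,1.0],"angular":[0,0,0],"claw":-1},{"slide":[0,0,0.8],"angular":[0,0,0],"claw":-1}]'
python3 -m creep '[{"slide":[0,0,0.5],"angular":[0,0,0],"claw":-1},{"slide":[0,0,0.4],"angular":[0,0,0],"claw":-1},{"slide":[0,0,0.2],"angular":[0,0,0],"claw":-1},{"slide":[0,0,0.2],"angular":[0,0,0],"claw":-1},{"slide":[0,0,0.1],"angular":[0,0,0],"claw":-1},{"slide":[0,0,0.1],"angular":[0,0,0],"claw":-1},{"slide":[0,0,0.1],"angular":[0,0,0],"claw":-1},{"slide":[0,0,0],"angular":[0,0,0],"claw":-1},{"slide":[0,0,0],"angular":[0,0,0],"claw":-1}]'
```

```text
t: 10.28
tcp_pos: [0.527, -0.3018, 0.0809]
tool_rot: [0.866, 0.5, -0.0, -0.001]
force: [-0.6, -0.2, -2.9]
finger_gap: 0.108
gripper_force: 39.8
t: 11.03
tcp_pos: [0.5274, -0.302, 0.0665]
tool_rot: [0.866, 0.5, 0.0, 0.0]
force: [-0.1, -0.8, -3.4]
finger_gap: 0.107
gripper_force: 39.8
```

```bash
python3 -m creep '[{"slide":[0,0,0.1],"angular":[0,0,0],"claw":-1},{"slide":[0,0,0.1],"angular":[0,0,0],"claw":-1},{"slide":[0,0,0.05],"angular":[0,0,0],"claw":-1},{"slide":[0,0,0.05],"angular":[0,0,0],"claw":-1},{"slide":[0,0,0],"angular":[0,0,0],"claw":-1},{"slide":[0,0,0],"angular":[0,0,0],"claw":-1}]'
python3 -m creep '[{"slide":[0,0,0.05],"angular":[0,0,0],"claw":-1},{"slide":[0,0,0.05],"angular":[0,0,0],"claw":-1},{"slide":[0,0,0],"angular":[0,0,0],"claw":-1},{"slide":[0,0,0],"angular":[0,0,0],"claw":-1}]'
```

```text
t: 11.53
tcp_pos: [0.5273, -0.302, 0.0633]
tool_rot: [0.866, 0.5, 0.0, 0.0]
force: [-0.0, 0.1, -3.2]
finger_gap: 0.106
gripper_force: 39.7
t: 11.87
tcp_pos: [0.5275, -0.3021, 0.0632]
tool_rot: [0.866, 0.5, 0.0, 0.0]
force: [-1.2, 1.8, 5.9]
finger_gap: 0.109
gripper_force: 40.4
```

```bash
python3 -m creep '[{"slide":[0,0,-0.05],"angular":[0,0,0],"claw":-0.6},{"slide":[0,0,0],"angular":[0,0,0],"claw":-0.5},{"slide":[0,0,0],"angular":[0,0,0],"claw":-0.2},{"slide":[0,0,0],"angular":[0,0,0],"claw":0},{"slide":[0,0,0],"angular":[0,0,0],"claw":0},{"slide":[0,0,0],"angular":[0,0,0],"claw":0},{"slide":[0,0,0],"angular":[0,0,0],"claw":0}]'
python3 -m creep '[{"slide":[0,0,-0.8],"angular":[0,0,0],"claw":0},{"slide":[0,0,-1.5],"angular":[0,0,0],"claw":0},{"slide":[0,0,-2],"angular":[0,0,0],"claw":0},{"slide":[0,0,-2],"angular":[0,0,0],"claw":0},{"slide":[0,0,-2],"angular":[0,0,0],"claw":1},{"slide":[0,0,-2],"angular":[0,0,0],"claw":1},{"slide":[0,0,-1.5],"angular":[0,0,0],"claw":1},{"slide":[0,0,-0.5],"angular":[0,0,0],"claw":1},{"slide":[0,0,0],"angular":[0,0,0],"claw":1}]'
python3 - <<'E'
from h import *
goto((.527,-.302,.19),60); goto((.527,-.302,.19),-120)
s=viewer.snapshot("scene");t=viewer.snapshot("top")
f=lambda i,x,y,w,h:cv2.convertScaleAbs(cv2.resize(i[y:y+h,x:x+w],None,fx=4,fy=4,interpolation=cv2.INTER_CUBIC),alpha=1.6)
cv2.imwrite("pics/s4.png",np.hstack([f(s,95,260,100,130),f(t,435,210,100,130)]))
E
```

```text
t: 12.45
tcp_pos: [0.5273, -0.302, 0.0627]
tool_rot: [0.866, 0.5, -0.0, -0.0]
force: [-0.0, 1.1, 0.3]
finger_gap: 0.498
gripper_force: 0.0
t: 13.2
tcp_pos: [0.5281, -0.3026, 0.1879]
tool_rot: [0.866, 0.5, 0.001, 0.002]
force: [-0.1, -0.4, -1.5]
finger_gap: 1.006
gripper_force: 0.0
t 13.2 tcp [ 0.5281 -0.3026  0.1879] q [-0.7037  0.5548  1.5213 -0.      1.0615 -0.1797]
turn [ 0.0025  0.0037 -1.5711] cm turn-first [ 0.1262 -0.0052 -0.2128] cm slide-first [-0.0054 -0.1254 -0.2133]
t 13.2 tcp [ 0.5281 -0.3026  0.1879] q [-0.7037  0.5548  1.5213 -0.      1.0615 -0.1797]
turn [ 0.0037 -0.0025  1.5705] cm turn-first [-0.1262  0.0052 -0.2128] cm slide-first [-0.0054 -0.1254 -0.2133]
```

View pics/s4.png

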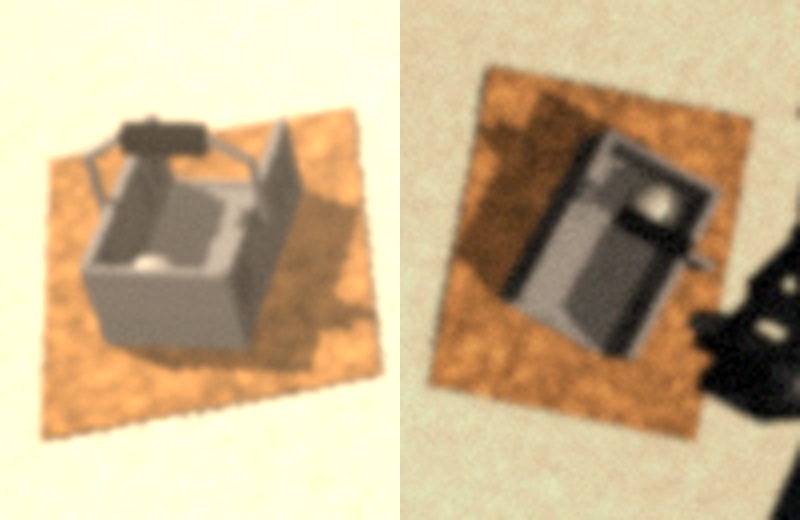

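The basket stands level near the mat's middle, let go, with the ball in the rear and the bail upright. I'll measure the rear corners at top px (487.5,242.5) and (514.5,257.5).

```bash
python3 -m creep '[{"slide":[0,0,-0.3],"angular":[0,0,0.12],"claw":1},{"slide":[0,0,-0.3],"angular":[0,0,0.12],"claw":1},{"slide":[0,0,0],"angular":[0,0,0.12],"claw":1},{"slide":[0,0,0],"angular":[0,0,0.12],"claw":1},{"slide":[0,0,0],"angular":[0,0,0.12],"claw":1},{"slide":[0,0,0],"angular":[0,0,0.12],"claw":1},{"slide":[0,0,0],"angular":[0,0,0.12],"claw":1},{"slide":[0,0,0],"angular":[0,0,0.12],"claw":1},{"slide":[0,0,0],"angular":[0,0,0.12],"claw":1},{"slide":[0,0,0],"angular":[0,0,0.12],"claw":1}]'
python3 -m creep '[{"slide":[0,0,0],"angular":[0,0,0.12],"claw":1},{"slide":[0,0,0],"angular":[0,0,0.12],"claw":1},{"slide":[0,0,0],"angular":[0,0,0.13],"claw":1},{"slide":[0,0,0],"angular":[0,-0.11,0],"claw":1},{"slide":[0,0,0],"angular":[0,-0.11,0],"claw":1},{"slide":[0,0,0],"angular":[0,-0.11,0],"claw":1},{"slide":[0,0,0],"angular":[0,-0.11,0],"claw":1},{"slide":[0,0,0],"angular":[0,0,0],"claw":1}]'
python3 - <<'E'
from h import *
np.set_printoptions(precision=4,suppress=True)
g=tri(("top",498.75,268),("scene",135.75,294.5));print("grip",g,onz("top",498.75,268,.08))
a,b=onz("top",487.5,242.5,.045),onz("top",514.5,257.5,.045);e=a-b
yaw=np.arctan2(e[1],e[0])-np.pi/2;print("rear",a,b,np.linalg.norm(e),"yaw",np.degrees(yaw))
ux=np.array([np.cos(yaw),np.sin(yaw)])
c1=(a+b)/2-.045*ux;c2=g[:2]-.007*ux;print("centre",c1,c2)
y=np.radians(-30);ux=np.array([np.cos(y),np.sin(y)])
c3=np.array([.5273,-.302])-.007*ux;print(c3)
p=[*(c3+.020*ux),.0112]
goto(p,-120,-25)
E
```

```text
t: 14.13
tcp_pos: [0.5265, -0.3013, 0.1899]
tool_rot: [0.997, -0.08, -0.001, -0.001]
force: [-0.1, -0.5, -0.2]
finger_gap: 0.998
gripper_force: 0.0
t: 14.8
tcp_pos: [0.5283, -0.3027, 0.1869]
tool_rot: [0.943, -0.25, -0.214, -0.057]
force: [-0.3, 0.0, -1.1]
finger_gap: 1.004
gripper_force: 0.0
grip [ 0.5276 -0.3022  0.0779] [ 0.5271 -0.3028]
rear [ 0.5754 -0.2964] [ 0.5468 -0.3445] 0.05594865691716347 yaw -30.78602040450047
centre [ 0.5224 -0.2974] [ 0.5216 -0.2986]
[ 0.5212 -0.2985]
t 14.8 tcp [ 0.5283 -0.3027  0.1869] q [-0.6714  0.7573  1.1804 -0.0655  1.646   1.4272]
turn [0.0016 0.0104 0.0052] cm turn-first [ 8.4953 -0.0098 15.4231] cm slide-first [ 8.6558  0.0103 15.3337]
```

```bash
python3 -m creep '[{"slide":[1.1,0,-0.5],"angular":[0,0.01,0.005],"claw":1},{"slide":[0.85,0,1.81],"angular":[0,0,0],"claw":1},{"slide":[0.85,0,1.81],"angular":[0,0,0],"claw":1},{"slide":[0.85,0,1.81],"angular":[0,0,0],"claw":1},{"slide":[0.85,0,1.81],"angular":[0,0,0],"claw":1},{"slide":[0.85,0,1.81],"angular":[0,0,0],"claw":1},{"slide":[0,0,0],"angular":[0,0,0],"claw":1},{"slide":[0,0,0],"angular":[0,0,0],"claw":1}]'
python3 - <<'E'
from h import *
goto([.5385,-.3085,.0112],-120,-25)
s=viewer.snapshot("scene");t=viewer.snapshot("top")
f=lambda i,x,y,w,h:cv2.convertScaleAbs(cv2.resize(i[y:y+h,x:x+w],None,fx=4,fy=4,interpolation=cv2.INTER_CUBIC),alpha=1.6)
cv2.imwrite("pics/s5.png",np.hstack([f(s,90,230,100,140),f(t,435,200,100,140)]))
E
```

```text
t: 15.47
tcp_pos: [0.537, -0.3074, 0.0903]
tool_rot: [0.943, -0.252, -0.208, -0.055]
force: [1.6, 0.0, 0.9]
finger_gap: 1.002
gripper_force: 0.0
t 15.4667 tcp [ 0.537  -0.3074  0.0903] q [-0.6698  0.8733  1.2132 -0.0631  1.485   1.4432]
turn [ 0.0016 -0.0024  0.0002] cm turn-first [3.5106 0.0189 7.087 ] cm slide-first [3.4937 0.0084 7.0953]
```

View pics/s5.png

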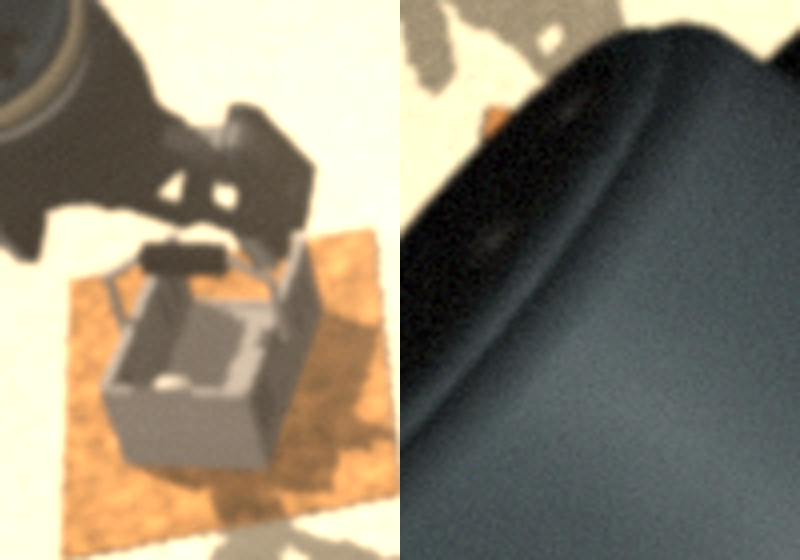

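```bash
python3 - <<'E'
from h import *
s=manip.sense();M=R.from_quat(s["tool_rot"]).as_matrix();k=lambda p:(proj("scene",p)-[90,230])*4
for y in(.0425,.057,-.0425,-.057):print("tip",y,k(s["tcp_pos"]+M@[0,y,-.013]))
c=np.array([.5212,-.2985,.003]);B=R.from_euler("z",-30.3,degrees=True).as_matrix()
for l in((-.045,.029,.042),(-.045,-.029,.042),(.045,.029,.042),(.045,-.029,.042),(.007,0,.076)):print(l,k(c+B@l))
E
```

```text
tip 0.0425 [ 39.89810227 236.46437349]
tip 0.057 [  2.39614188 235.35431481]
tip -0.0425 [261.01909163 243.00955859]
tip -0.057 [298.95987217 244.13260635]
(-0.045, 0.029, 0.042) [302.940982  230.4900747]
(-0.045, -0.029, 0.042) [165.53668688 226.10438756]
(0.045, 0.029, 0.042) [241.89683244 389.23807181]
(0.045, -0.029, 0.042) [ 94.88217794 383.95549854]
(0.007, 0, 0.076) [179.05472438 254.80095825]
```

The view shows the fingers straddling the basket and behind the bail, as projected. I'll go down and grip.

```bash
python3 -m creep '[{"slide":[1.05,0,1.81],"angular":[0,0,0],"claw":1},{"slide":[0.85,0,1.81],"angular":[0,0,0],"claw":1},{"slide":[0.63,0,1.36],"angular":[0,0,0],"claw":1},{"slide":[0.42,0,0.91],"angular":[0,0,0],"claw":1},{"slide":[0.3,0,0.63],"angular":[0,0,0],"claw":1},{"slide":[0.21,0,0.45],"angular":[0,0,0],"claw":1},{"slide":[0,0,0],"angular":[0,0,0],"claw":1},{"slide":[0,0,0],"angular":[0,0,0],"claw":1}]'
python3 -c "
from h import *
goto([.5385,-.3085,.0112],-120,-25)"
```

```text
t: 16.23
tcp_pos: [0.5408, -0.3101, 0.0143]
tool_rot: [0.944, -0.253, -0.206, -0.054]
force: [1.0, -1.0, 0.1]
finger_gap: 1.001
gripper_force: 0.0
t 16.2333 tcp [ 0.5408 -0.3101  0.0143] q [-0.6694  0.9739  1.2177 -0.0641  1.3755  1.4506]
turn [ 0.0024 -0.0069 -0.0001] cm turn-first [-0.1185 -0.0237  0.395 ] cm slide-first [-0.1212 -0.0247  0.3941]
```

```bash
python3 -m creep '[{"slide":[-0.1,0,0.3],"angular":[0,0,0],"claw":0.6},{"slide":[0,0,0],"angular":[0,0,0],"claw":0.4},{"slide":[0,0,0],"angular":[0,0,0],"claw":0.2},{"slide":[0,0,0],"angular":[0,0,0],"claw":0},{"slide":[0,0,0],"angular":[0,0,0],"claw":-1},{"slide":[0,0,0],"angular":[0,0,0],"claw":-1},{"slide":[0,0,0],"angular":[0,0,0],"claw":-1},{"slide":[0,0,0],"angular":[0,0,0],"claw":-1},{"slide":[0,0,0],"angular":[0,0,0],"claw":-1}]' 60
python3 -c "
from h import *
goto([.5385,-.3085,.1112],-120,-25)"
```

```text
t: 16.98
tcp_pos: [0.5393, -0.3092, 0.0123]
tool_rot: [0.944, -0.253, -0.205, -0.054]
force: [1.4, -0.2, 5.8]
finger_gap: 0.669
gripper_force: 65.3
t 16.9833 tcp [ 0.5393 -0.3092  0.0123] q [-0.6698  0.9742  1.2239 -0.064   1.3677  1.4508]
turn [ 0.0022 -0.0082 -0.0002] cm turn-first [-4.2787 -0.0225 -8.9154] cm slide-first [-4.2056 -0.0017 -8.9501]
```

```bash
python3 -m creep '[{"slide":[-0.13,0,-0.27],"angular":[0,0,0],"claw":-1},{"slide":[-0.3,0,-0.63],"angular":[0,0,0],"claw":-1},{"slide":[-0.42,0,-0.91],"angular":[0,0,0],"claw":-1},{"slide":[-0.6,0,-1.3],"angular":[0,0,0],"claw":-1},{"slide":[-0.6,0,-1.3],"angular":[0,0,0],"claw":-1},{"slide":[-0.6,0,-1.3],"angular":[0,0,0],"claw":-1},{"slide":[-0.6,0,-1.3],"angular":[0,0,0],"claw":-1},{"slide":[-0.6,0,-1.3],"angular":[0,0,0],"claw":-1},{"slide":[-0.4,0,-0.8],"angular":[0,0,0],"claw":-1},{"slide":[-0.2,0,-0.4],"angular":[0,0,0],"claw":-1}]'
python3 -m creep '[{"slide":[0,0,0],"angular":[-0.016,0,-0.035],"claw":-1},{"slide":[0,0,0],"angular":[-0.03,0,-0.065],"claw":-1},{"slide":[0,0,0],"angular":[-0.032,0,-0.07],"claw":-1},{"slide":[0,0,0],"angular":[-0.032,0,-0.07],"claw":-1},{"slide":[0,0,0],"angular":[-0.032,0,-0.07],"claw":-1},{"slide":[0,0,0],"angular":[-0.032,0,-0.07],"claw":-1},{"slide":[0,0,0],"angular":[-0.028,0,-0.06],"claw":-1},{"slide":[0,0,0],"angular":[-0.016,0,-0.035],"claw":-1},{"slide":[0,0,0],"angular":[0,0,0],"claw":-1},{"slide":[0,0,0],"angular":[0,0,0],"claw":-1}]'
python3 - <<'E'
from h import *
goto([.587,.009,.105],-90,-25)
s=viewer.snapshot("scene")
cv2.imwrite("pics/s6.png",cv2.convertScaleAbs(cv2.resize(s[200:380,60:260],None,fx=3,fy=3,interpolation=cv2.INTER_CUBIC),alpha=1.6))
E
```

```text
t: 17.82
tcp_pos: [0.5388, -0.3088, 0.119]
tool_rot: [0.944, -0.253, -0.205, -0.053]
force: [-0.1, 0.1, -3.0]
finger_gap: 0.667
gripper_force: 64.5
t: 18.65
tcp_pos: [0.5378, -0.3077, 0.1164]
tool_rot: [0.977, -0.001, -0.214, 0.001]
force: [-0.1, 0.5, -2.7]
finger_gap: 0.67
gripper_force: 64.6
t 18.65 tcp [ 0.5378 -0.3077  0.1164] q [-0.5875  0.8248  1.2442 -0.2367  1.4419  1.0591]
turn [ 0.0008 -0.0046 -0.0013] cm turn-first [  4.9359 -31.6701  -1.0478] cm slide-first [  4.8989 -31.6757  -1.0509]
```

View pics/s6.png

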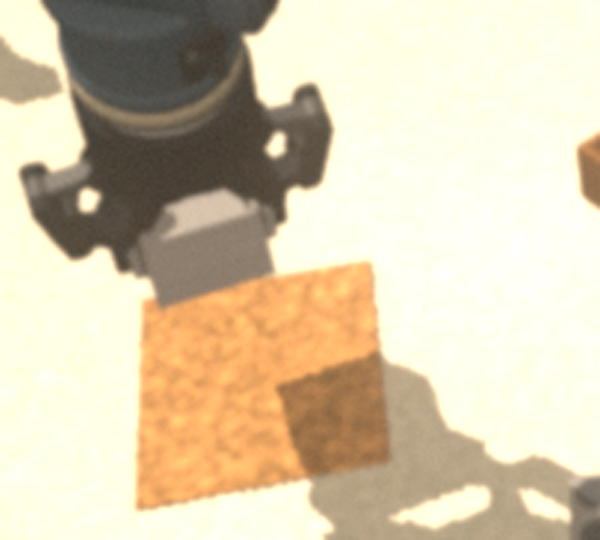

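The picture shows the basket held between the fingers, clear of the mat, with its rear-bottom edge from (113,302) to (152,292) in full-image pixels. I'll check that it is level.

```bash
python3 - <<'E'
from h import *
s=manip.sense()
for t in(-5,0,5):
    for l in((.045,-.029,0),(.045,.029,0),(.045,-.029,.042),(.045,.029,.042)):print(t,l,proj("scene",s["tcp_pos"]+R.from_euler("y",t,degrees=True).apply(np.array(l)-[.021,0,.0093])))
E
```

```text
-5 (0.045, -0.029, 0) [112.26731617 301.00694724]
-5 (0.045, 0.029, 0) [151.2948899  288.50249922]
-5 (0.045, -0.029, 0.042) [104.84549563 278.31071982]
-5 (0.045, 0.029, 0.042) [145.06396702 265.95885877]
0 (0.045, -0.029, 0) [112.50448974 301.74791022]
0 (0.045, 0.029, 0) [151.44993769 289.25285413]
0 (0.045, -0.029, 0.042) [105.59613087 280.55680109]
0 (0.045, 0.029, 0.042) [145.83340032 268.14636222]
5 (0.045, -0.029, 0) [112.70330782 302.37456377]
5 (0.045, 0.029, 0) [151.56436773 289.89231098]
5 (0.045, -0.029, 0.042) [106.36406992 282.85939058]
5 (0.045, 0.029, 0.042) [146.60717941 270.39297636]
```

```bash
python3 -m creep '[{"slide":[0.06,-0.4,0],"angular":[0,0,0],"claw":-1},{"slide":[0.12,-0.8,0],"angular":[0,0,0],"claw":-1},{"slide":[0.19,-1.2,0],"angular":[0,0,0],"claw":-1},{"slide":[0.25,-1.6,0],"angular":[0,0,0],"claw":-1},{"slide":[0.3,-1.98,-0.09],"angular":[0,0,0],"claw":-1},{"slide":[0.3,-1.98,-0.09],"angular":[0,0,0],"claw":-1},{"slide":[0.3,-1.98,-0.09],"angular":[0,0,0],"claw":-1},{"slide":[0.3,-1.98,-0.09],"angular":[0,0,0],"claw":-1},{"slide":[0.3,-1.98,-0.09],"angular":[0,0,0],"claw":-1},{"slide":[0.3,-1.98,-0.09],"angular":[0,0,0],"claw":-1}]'
python3 -m creep '[{"slide":[0.3,-1.98,-0.09],"angular":[0,0,0],"claw":-1},{"slide":[0.3,-1.98,-0.09],"angular":[0,0,0],"claw":-1},{"slide":[0.3,-1.98,-0.09],"angular":[0,0,0],"claw":-1},{"slide":[0.3,-1.98,-0.09],"angular":[0,0,0],"claw":-1},{"slide":[0.3,-1.98,-0.09],"angular":[0,0,0],"claw":-1},{"slide":[0.3,-1.98,-0.09],"angular":[0,0,0],"claw":-1},{"slide":[0.25,-1.6,0],"angular":[0,0,0],"claw":-1},{"slide":[0.19,-1.2,0],"angular":[0,0,0],"claw":-1},{"slide":[0.12,-0.8,0],"angular":[0,0,0],"claw":-1},{"slide":[0.06,-0.4,0],"angular":[0,0,0],"claw":-1}]'
python3 -c "
from h import *
goto([.587,.009,.100],-90,-25)"
```

```text
t: 19.53
tcp_pos: [0.5622, -0.1466, 0.1111]
tool_rot: [0.977, 0.0, -0.214, 0.001]
force: [-1.1, 0.3, -2.8]
finger_gap: 0.669
gripper_force: 64.7
t: 20.37
tcp_pos: [0.5864, 0.0108, 0.1054]
tool_rot: [0.977, 0.0, -0.214, 0.001]
force: [0.5, 0.2, -3.2]
finger_gap: 0.674
gripper_force: 64.6
t 20.3667 tcp [0.5864 0.0108 0.1054] q [-0.1406  0.8153  1.3071 -0.0615  1.4468  1.4501]
turn [ 0.0024 -0.0049  0.0005] cm turn-first [0.2819 0.1836 0.4638] cm slide-first [0.2795 0.1826 0.4656]
```

```bash
python3 -m creep '[{"slide":[0.1,0.1,0.22],"angular":[0,0.02,0],"claw":-1},{"slide":[0.1,0.1,0.22],"angular":[0,0.04,0],"claw":-1},{"slide":[0,0,0],"angular":[0,0.05,0],"claw":-1},{"slide":[0,0,0],"angular":[0,0.05,0],"claw":-1},{"slide":[0,0,0],"angular":[0,0.05,0],"claw":-1},{"slide":[0,0,0],"angular":[0,0.05,0],"claw":-1},{"slide":[0,0,0],"angular":[0,0.05,0],"claw":-1},{"slide":[0,0,0],"angular":[0,0.05,0],"claw":-1},{"slide":[0,0,0],"angular":[0,0.05,0],"claw":-1},{"slide":[0,0,0],"angular":[0,0.04,0],"claw":-1}]'
python3 -m creep '[{"slide":[0,0,0],"angular":[0,0.04,0],"claw":-1},{"slide":[0,0,0],"angular":[0,0.04,0],"claw":-1},{"slide":[0,0,0],"angular":[0,0.04,0],"claw":-1},{"slide":[0,0,0],"angular":[0,0.04,0],"claw":-1},{"slide":[0,0,0],"angular":[0,0.04,0],"claw":-1},{"slide":[0,0,0],"angular":[0,0.04,0],"claw":-1},{"slide":[0,0,0],"angular":[0,0.04,0],"claw":-1},{"slide":[0,0,0],"angular":[0,0.04,0],"claw":-1},{"slide":[0,0,0],"angular":[0,0.03,0],"claw":-1},{"slide":[0,0,0],"angular":[0,0.02,0],"claw":-1}]'
python3 -m creep '[{"slide":[0,0,0],"angular":[0,0,0],"claw":-1},{"slide":[0,0,0],"angular":[0,0,0],"claw":-1},{"slide":[0,0,0],"angular":[0,0,0],"claw":-1},{"slide":[0,0,0],"angular":[0,0,0],"claw":-1},{"slide":[0,0,0],"angular":[0,0,0],"claw":-1},{"slide":[0,0,0],"angular":[0,0,0],"claw":-1},{"slide":[0,0,0],"angular":[0,0,0],"claw":-1},{"slide":[0,0,0],"angular":[0,0,0],"claw":-1}]'
python3 - <<'E'
from h import *
goto([.587,.009,.097],-90,20)
s=viewer.snapshot("scene");t=viewer.snapshot("top")
cv2.imwrite("pics/s7.png",s);cv2.imwrite("pics/t7.png",t)
for n,i,(x0,x1,y0,y1) in(("scene",s,(250,375,200,300)),("top",t,(270,380,230,335))):
    g=i[y0:y1,x0:x1].astype(int).min(2);m=(g>150).astype(np.uint8)
    k,l,st,c=cv2.connectedComponentsWithStats(m)
    print(n,[(st[j,4],*np.round(c[j]+[x0,y0],1)) for j in range(1,k) if 4<st[j,4]<400],"ball exp",proj(n,[.507,.009,.0185]), np.percentile(g,[50,90,99,100]))
E
```

```text
t: 21.2
tcp_pos: [0.5857, 0.0065, 0.101]
tool_rot: [1.0, -0.001, 0.01, 0.001]
force: [-0.2, 0.6, -3.0]
finger_gap: 0.67
gripper_force: 64.7
t: 22.03
tcp_pos: [0.5851, 0.0069, 0.1004]
tool_rot: [0.981, -0.0, 0.192, 0.001]
force: [-0.8, -0.2, -2.8]
finger_gap: 0.672
gripper_force: 64.7
t: 22.7
tcp_pos: [0.5866, 0.0074, 0.1007]
tool_rot: [0.981, 0.0, 0.193, 0.001]
force: [0.2, 0.7, -3.5]
finger_gap: 0.674
gripper_force: 64.7
t 22.7 tcp [0.5866 0.0074 0.1007] q [-0.2195  0.5943  1.935   0.3398  0.245   1.036 ]
turn [ 0.0018 -0.0398  0.0008] cm turn-first [-0.0875 -0.156   0.3618] cm slide-first [-0.1017 -0.1567  0.3577]
scene [] ball exp [310.6711 256.3366] [ 72. 135. 141. 146.]
top [] ball exp [324.057 281.516] [ 26. 113. 121. 126.]
```

```bash
python3 - <<'E'
from h import *
for n,a,b in(("scene","scene0","s7"),("top","top0","t7")):
    A=cv2.imread(f"pics/{a}.png");B=cv2.imread(f"pics/{b}.png")
    P=np.array([proj(n,[.507,.009,.006]+R.from_euler("z",19.7,degrees=True).apply([x,y,0])) for x,y in((-.069,-.069),(.069,-.069),(.069,.069),(-.069,.069))]).astype(np.int32)
    m=np.zeros(A.shape[:2],np.uint8);cv2.fillPoly(m,[P],1)
    d=(B.astype(int).min(2)-A.astype(int).min(2));d[m==0]=0
    k,l,st,c=cv2.connectedComponentsWithStats(((d>12)&(m>0)).astype(np.uint8))
    print(n,[(st[j,4],*np.round(c[j],1),B[l==j].max()) for j in range(1,k) if st[j,4]>4], d.max(),d.min())
    if n=="scene": x,y=P.min(0);X,Y=P.max(0);print(x,y);print(B.min(2)[y:Y:4,x:X:4])
E
```

```text
scene [(np.int32(60), np.float64(311.4), np.float64(233.6), np.uint8(90)), (np.int32(28), np.float64(298.7), np.float64(239.7), np.uint8(110)), (np.int32(12), np.float64(323.5), np.float64(246.6), np.uint8(103))] 44 -39
257 229
[[134 134 133 134 134 133 122  63  38  37  73  37  36  56  62  69  69  71
   70  71  70  69  69  48 124 129 131]
 [137 136 136 135 130  89  43  36  37  34  83  41  35  73  66  69  69  71
   68  71  70  70  70  60 125 127 131]
 [134 136 134 112  53  39  40  38  40  37  74  43  35  70  60  75  69  69
   70  69  69  67  67  63  67 119 131]
 [137 127  74  43  40  37  39  37  38  49  58  57  34  62  57  73  78  69
   69  69  67  66  69  69  39  40  76]
 [ 97  50  45  41  40  38  41  44  52  54  53  58  35  50  59  66  74  78
   69  69  70  67  60  43  39  38  37]
 [ 46  41  43  40  40  43  51  52  53  54  72  66  59  59  60  58  71  82
   79  66  53  60  67  39  37  39  40]
 [ 47  48  44  42  49  55  53  53  60  76  77  72  63  68  52  56  66  54
   47  56  74  78  76  75  53  42  36]
 [ 47  46  48  51  53  52  62  77  75  76  75  75  67  68  60  50  57  68
   77  
[... 748 characters left out ...]
 41  42  41  37  46  44  36  39  36
   36  34  47  74  76  79  77  74  76]
 [140 138 140 137 137 137 136 134  88  45  42  43  41  37  37  36  38  37
   37  65  79  77  76  77  79  77  78]
 [139 138 139 135 134 138 138 137 137 124  57  45  44  41  38  38  36  45
   74  79  78  78  76  77  78  79  78]
 [139 141 142 140 138 135 136 133 131 135 134  91  43  41  43  39  55  77
   77  77  77  77  79  77  77  78  77]]
top [(np.int32(31), np.float64(350.6), np.float64(257.7), np.uint8(89)), (np.int32(108), np.float64(353.8), np.float64(280.9), np.uint8(70)), (np.int32(32), np.float64(297.6), np.float64(306.9), np.uint8(65)), (np.int32(483), np.float64(321.4), np.float64(313.6), np.uint8(67))] 61 -46
```

```bash
python3 -m creep '[{"slide":[0,0,0],"angular":[0,-0.04,0],"claw":-1},{"slide":[0,0,0],"angular":[0,-0.08,0],"claw":-1},{"slide":[0,0,0],"angular":[0,-0.08,0],"claw":-1},{"slide":[0,0,0],"angular":[0,-0.09,0],"claw":-1},{"slide":[0,0,0],"angular":[0,-0.09,0],"claw":-1},{"slide":[0,0,0],"angular":[0,-0.09,0],"claw":-1},{"slide":[0,0,0],"angular":[0,-0.09,0],"claw":-1},{"slide":[0,0,0],"angular":[0,-0.09,0],"claw":-1},{"slide":[0,0,0],"angular":[0,-0.08,0],"claw":-1},{"slide":[0,0,0],"angular":[0,-0.06,0],"claw":-1}]'
python3 -m creep '[{"slide":[-0.4,0,-0.9],"angular":[0,-0.03,0],"claw":-1},{"slide":[0,0.4,0],"angular":[0,0,0],"claw":-1},{"slide":[0,0.9,0],"angular":[0,0,0],"claw":-1},{"slide":[0,1.5,0],"angular":[0,0,0],"claw":-1},{"slide":[0,2,0],"angular":[0,0,0],"claw":-1},{"slide":[0,2,0],"angular":[0,0,0],"claw":-1},{"slide":[0,2,0],"angular":[0,0,0],"claw":-1},{"slide":[0,2,0],"angular":[0,0,0],"claw":-1},{"slide":[0,2,0],"angular":[0,0,0],"claw":-1},{"slide":[0,2,0],"angular":[0,0,0],"claw":-1}]'
python3 -m creep '[{"slide":[0,1.5,0],"angular":[0,0,0],"claw":-1},{"slide":[0,0.9,0],"angular":[0,0,0],"claw":-1},{"slide":[0,0.4,0],"angular":[0,0,0],"claw":-1},{"slide":[0,0,0],"angular":[0,0,0],"claw":-1},{"slide":[0,0,0],"angular":[0,0,0],"claw":-1}]'
cat > ball.py <<'E'
from h import *
import sys
tag=sys.argv[1]
for n in("scene","top"):
    A=cv2.imread(f"pics/{n}0.png");B=viewer.snapshot(n);cv2.imwrite(f"pics/{n}{tag}.png",B)
    P=np.array([proj(n,[.507,.009,.006]+R.from_euler("z",19.7,degrees=True).apply([x,y,0])) for x,y in((-.075,-.075),(.075,-.075),(.075,.075),(-.075,.075))]).astype(np.int32)
    m=np.zeros(A.shape[:2],np.uint8);cv2.fillPoly(m,[P],1)
    d=(B.astype(int).min(2)-A.astype(int).min(2))
    k,l,st,c=cv2.connectedComponentsWithStats(((d>12)&(m>0)).astype(np.uint8))
    print(n,[(int(st[j,4]),st[j,:4].tolist(),np.round(c[j],1).tolist(),np.round(onz(n,*c[j],.0185),3).tolist()) for j in range(1,k) if st[j,4]>6])
E
python3 ball.py 8; python3 -c "
from h import *
goto([.5393,-.3092,.115],-90,-25)"
```

```text
t: 23.63
tcp_pos: [0.5882, 0.0073, 0.1004]
tool_rot: [0.98, -0.0, -0.199, 0.001]
force: [0.6, -0.6, -2.2]
finger_gap: 0.671
gripper_force: 64.7
t: 24.47
tcp_pos: [0.5854, -0.1432, 0.1109]
tool_rot: [0.977, -0.001, -0.214, 0.001]
force: [-0.1, -0.7, -3.0]
finger_gap: 0.667
gripper_force: 64.9
t: 24.88
tcp_pos: [0.5861, -0.168, 0.1108]
tool_rot: [0.977, -0.0, -0.214, 0.001]
force: [-0.2, 0.9, -2.6]
finger_gap: 0.671
gripper_force: 64.9
scene [(124, [295, 229, 15, 13], [302.7, 235.5], [0.445, 0.022]), (666, [303, 235, 50, 45], [325.7, 256.6], [0.52, 0.033]), (18, [304, 247, 8, 9], [307.1, 251.5], [0.492, 0.009]), (10, [298, 248, 4, 7], [299.6, 251.7], [0.486, -0.003]), (8, [294, 255, 4, 4], [295.5, 256.9], [0.496, -0.016]), (12, [298, 257, 6, 5], [300.7, 259.8], [0.507, -0.011]), (43, [296, 265, 13, 13], [301.8, 271.1], [0.536, -0.022])]
top [(1326, [298, 232, 65, 51], [336.8, 254.0], [0.56, -0.016]), (1578, [275, 254, 74, 78], [311.2, 305.2], [0.462, 0.034]), (247, [350, 286, 23, 27], [362.4, 301.3], [0.468, -0.064])]
t 24.9833 tcp [ 0.5863 -0.1674  0.1109] q [-0.3836  0.8312  1.2472 -0.1595  1.4674  1.2355]
turn [ 0.0016 -0.0049  0.0004] cm turn-first [-4.4357 14.176   1.6115] cm slide-first [-4.4492 14.1717  1.6122]
```

```bash
python3 - <<'E'
from h import *
for n,(x0,x1,y0,y1) in(("scene",(240,385,200,310)),("top",(265,385,225,340))):
    I=[cv2.imread(f"pics/{n}{k}.png")[y0:y1,x0:x1].astype(int) for k in("0","8")]
    M=[(i[...,2]-i[...,0]>25)&(i[...,2]<150)&(i[...,2]>1.6*i[...,0]) for i in I]
    for m in M:
        yy,xx=np.nonzero(m);print(n,m.sum(),xx.mean()+x0,yy.mean()+y0,cv2.minAreaRect(np.c_[xx+x0,yy+y0].astype(np.float32)))
    b=I[1].min(2);
    if n=="top": 
        u,v=proj("top",[.445,.022,.0185]);print(u,v);print(cv2.imread("pics/top8.png").min(2)[int(v)-16:int(v)+16:2,int(u)-24:int(u)+24:2]);print(cv2.imread("pics/top0.png").min(2)[int(v)-16:int(v)+16:2,int(u)-24:int(u)+24:2])
E
```

```text
scene 3869 311.1284569656242 257.4802274489532 ((311.36895751953125, 254.81903076171875), (79.51397705078125, 103.25365447998047), 54.090274810791016)
scene 3488 315.09977064220186 258.92717889908255 ((314.0828552246094, 257.093994140625), (94.90776062011719, 79.51850128173828), 33.34070587158203)
top 1268 320.602523659306 281.3430599369085 ((323.0086669921875, 282.6275634765625), (81.34017944335938, 80.60413360595703), 69.73429870605469)
top 342 334.01461988304095 250.03508771929825 ((337.77191162109375, 250.06024169921875), (69.35321807861328, 33.649600982666016), 25.016895294189453)
317.7752836512105 313.9990879258246
[[55 60 56 56 57 56 56 56 55 54 56 53 52 53 54 53 50 49 50 48 48 47 52 52]
 [56 58 56 60 53 57 56 55 56 58 56 56 54 50 54 50 54 50 50 47 50 53 55 52]
 [55 60 60 57 59 58 57 56 56 57 53 55 56 57 54 55 51 54 53 52 53 52 51 59]
 [60 60 60 60 57 56 59 56 57 56 54 54 56 54 58 57 54 54 55 55 51 54 54 55]
 [61 59 60 59 57 57 59 57 55 53 58 60 59 56 55 58 57 54 54 54 57 55 58 55]
 [59 60 59 60 60 61 61 58 59 58 61 57 57 58 56 55 60 57 60 57 55 59 60 59]
 [61 60 63 65 62 61 6
[... 1230 characters left out ...]
28 24 23 25 23 22 16 22]
 [24 14 35 46 44 40 40 43 43 44 35 39 32 24 24 24 24 23 26 27 23 24 23 22]
 [25 12 25 39 42 36 40 36 37 25 19 28 21 25 21 26 23 24 24 23 27 24 21 19]
 [32 14 16 33 38 35 36 32 26 24 21 20 23 21 24 18 25 21 23 22 25 20 15 16]
 [39 25 12 23 31 27 24 20 19 19 27 26 17 18 25 16 22 20 17 15 14 16 10 15]
 [51 28 17 12 15 20 22 20 17 24 25 23 23 21 16 22 16 16 10 11 10 22 31 42]
 [69 38 20  9 19 24 25 25 21 15 23 19 21 18 17 15 11 13 20 25 37 56 74 83]
 [86 68 31 11 12 24 22 23 24 20 21 19 18 12 16 13 23 31 51 71 78 84 97 95]
 [88 81 40 17 10 22 21 20 20 17 12 11 17 21 31 43 65 75 81 90 89 92 90 94]
 [89 86 62 27 15  7 14 15 13 11 20 29 40 52 69 80 87 89 89 86 87 89 91 89]]
```

```bash
python3 -m creep '[{"slide":[-0.12,0.4,0.06],"angular":[0,0.005,0],"claw":-1},{"slide":[-0.28,0.9,0.13],"angular":[0,0,0],"claw":-1},{"slide":[-0.45,1.43,0.21],"angular":[0,0,0],"claw":-1},{"slide":[-0.57,1.83,0.27],"angular":[0,0,0],"claw":-1},{"slide":[-0.61,1.96,0.28],"angular":[0,0,0],"claw":-1},{"slide":[-0.61,1.96,0.28],"angular":[0,0,0],"claw":-1},{"slide":[-0.57,1.83,0.27],"angular":[0,0,0],"claw":-1},{"slide":[-0.45,1.43,0.21],"angular":[0,0,0],"claw":-1},{"slide":[-0.28,0.9,0.13],"angular":[0,0,0],"claw":-1},{"slide":[-0.12,0.4,0.06],"angular":[0,0,0],"claw":-1}]'
python3 -m creep '[{"slide":[0,0,0],"angular":[0,0,0],"claw":-1},{"slide":[0,0,0],"angular":[0,0,0],"claw":-1}]'
python3 ball.py 9; python3 - <<'E'
from h import *
goto([.5415,-.298,.0125],-90,-24.45)
for n,(x0,x1,y0,y1) in(("scene",(240,385,200,310)),("top",(265,385,225,340))):
    I=[cv2.imread(f"pics/{n}{k}.png")[y0:y1,x0:x1].astype(int) for k in("0","9")]
    for i in I:
        m=(i[...,2]-i[...,0]>25)&(i[...,2]<150)&(i[...,2]>1.6*i[...,0])
        yy,xx=np.nonzero(m);print(n,m.sum(),cv2.minAreaRect(np.c_[xx+x0,yy+y0].astype(np.float32)))
    d=I[1].min(2)-I[0].min(2);print(np.unravel_index(d.argmax(),d.shape),d.max())
E
```

```text
t: 25.82
tcp_pos: [0.5406, -0.3011, 0.1107]
tool_rot: [0.977, -0.001, -0.211, 0.001]
force: [-0.0, 0.9, -2.5]
finger_gap: 0.672
gripper_force: 64.9
t: 25.98
tcp_pos: [0.5416, -0.2985, 0.1105]
tool_rot: [0.977, -0.0, -0.211, 0.001]
force: [-0.4, 0.3, -3.0]
finger_gap: 0.669
gripper_force: 64.9
scene [(149, [292, 228, 18, 17], [302.5, 235.9], [0.446, 0.021]), (1907, [273, 233, 80, 51], [313.8, 258.6], [0.515, 0.011]), (9, [252, 262, 5, 5], [253.9, 263.8], [0.478, -0.09])]
top [(3768, [275, 232, 79, 100], [313.8, 274.0], [0.522, 0.029]), (34, [356, 267, 5, 11], [358.0, 272.9], [0.523, -0.057]), (558, [325, 278, 49, 45], [354.3, 303.2], [0.465, -0.048])]
t 26.0833 tcp [ 0.5419 -0.2979  0.1106] q [-0.574   0.8287  1.2521 -0.2301  1.4279  1.0715]
turn [ 0.0016 -0.0006  0.0004] cm turn-first [4.0262 0.0067 8.944 ] cm slide-first [ 4.0208 -0.0061  8.9465]
scene 3869 ((311.36895751953125, 254.81903076171875), (79.51397705078125, 103.25365447998047), 54.090274810791016)
scene 3728 ((311.6513671875, 254.7081298828125), (79.10909271240234, 102.56243896484375), 53.97262954711914)
(np.int64(32), np.int64(60)) 102
top 1268 ((323.0086669921875, 282.6275634765625), (81.34017944335938, 80.60413360595703), 69.73429870605469)
top 924 ((323.13623046875, 282.883056640625), (81.2369384765625, 80.71540069580078), 69.3410873413086)
(np.int64(77), np.int64(6)) 64
```

The dish hasn't moved, and the ball is in it at about (0.446, 0.021), stationary between the two looks. I'll put the basket down on the mat.

```bash
python3 -m creep '[{"slide":[0.2,0,0.45],"angular":[0,0,0],"claw":-1},{"slide":[0.41,0,0.91],"angular":[0,0,0],"claw":-1},{"slide":[0.66,0,1.46],"angular":[0,0,0],"claw":-1},{"slide":[0.66,0,1.46],"angular":[0,0,0],"claw":-1},{"slide":[0.66,0,1.46],"angular":[0,0,0],"claw":-1},{"slide":[0.58,0,1.27],"angular":[0,0,0],"claw":-1},{"slide":[0.37,0,0.82],"angular":[0,0,0],"claw":-1},{"slide":[0.2,0,0.45],"angular":[0,0,0],"claw":-1},{"slide":[0.08,0,0.18],"angular":[0,0,0],"claw":-1},{"slide":[0.08,0,0.18],"angular":[0,0,0],"claw":-1}]'
python3 -m creep '[{"slide":[0.04,0,0.09],"angular":[0,0,0],"claw":-1},{"slide":[0,0,0],"angular":[0,0,0],"claw":-1},{"slide":[0,0,0],"angular":[0,0,0],"claw":-1}]'
```

```text
t: 26.92
tcp_pos: [0.5415, -0.2994, 0.0157]
tool_rot: [0.977, -0.0, -0.211, 0.001]
force: [-0.0, -0.5, -3.4]
finger_gap: 0.668
gripper_force: 64.8
t: 27.17
tcp_pos: [0.5417, -0.2995, 0.0156]
tool_rot: [0.978, -0.0, -0.211, 0.001]
force: [-0.2, -0.1, -2.7]
finger_gap: 0.67
gripper_force: 64.8
```

```bash
python3 -m creep '[{"slide":[0.04,0,0.09],"angular":[0,0,0],"claw":-1},{"slide":[0.04,0,0.09],"angular":[0,0,0],"claw":-1},{"slide":[0.02,0,0.04],"angular":[0,0,0],"claw":-1},{"slide":[0,0,0],"angular":[0,0,0],"claw":-1},{"slide":[0,0,0],"angular":[0,0,0],"claw":-1}]'
python3 -m creep '[{"slide":[0.02,0,0.04],"angular":[0,0,0],"claw":-1},{"slide":[0.02,0,0.04],"angular":[0,0,0],"claw":-1},{"slide":[0,0,0],"angular":[0,0,0],"claw":-1},{"slide":[0,0,0],"angular":[0,0,0],"claw":-1}]'
```

```text
t: 27.58
tcp_pos: [0.5413, -0.2992, 0.0126]
tool_rot: [0.977, -0.0, -0.211, 0.001]
force: [0.1, 0.1, -0.7]
finger_gap: 0.671
gripper_force: 64.9
t: 27.92
tcp_pos: [0.5414, -0.2993, 0.0123]
tool_rot: [0.977, -0.0, -0.212, 0.001]
force: [0.2, 0.3, 2.7]
finger_gap: 0.671
gripper_force: 65.4
```

```bash
python3 -m creep '[{"slide":[0,0,0],"angular":[0,0,0],"claw":0.5},{"slide":[0,0,0],"angular":[0,0,0],"claw":0.8},{"slide":[0,0,0],"angular":[0,0,0],"claw":1},{"slide":[0,0,0],"angular":[0,0,0],"claw":1},{"slide":[0,0,0],"angular":[0,0,0],"claw":1},{"slide":[0,0,0],"angular":[0,0,0],"claw":1}]'
python3 -m creep '[{"slide":[0,0,-0.5],"angular":[0,0,0],"claw":1},{"slide":[0,0,-1],"angular":[0,0,0],"claw":1},{"slide":[0,0,-2],"angular":[0,0,0],"claw":1},{"slide":[0,0,-2.5],"angular":[0,0,0],"claw":1},{"slide":[0,0,-2.5],"angular":[0,0,0],"claw":1},{"slide":[0,0,-2.5],"angular":[0,0,0],"claw":1},{"slide":[0,0,-2.5],"angular":[0,0,0],"claw":1},{"slide":[0,0,-2],"angular":[0,0,0],"claw":1},{"slide":[0,0,-1],"angular":[0,0,0],"claw":1},{"slide":[0,0,0],"angular":[0,0,0],"claw":1}]'
python3 ball.py 10
python3 - <<'E'
from h import *
# compare predicted basket outline with the image: grey (unsaturated) pixels on the cork, and bail grip (dark)
B=cv2.imread("pics/scene10.png").astype(int);x0,y0=85,250;b=B[y0:375,x0:205]
c=np.array([.5204,-.2993,.003])
for l in((.045,-.029,0),(.045,.029,0),(.045,-.029,.042),(.045,.029,.042),(-.045,.029,.042),(.007,0,.076)):print(l,proj("scene",c+l))
m=((b[...,2]-b[...,0]<22)&(b.max(2)<105)).astype(np.uint8)
for r in m[::3,::2]:print("".join(".#"[v] for v in r))
E
```

```text
t: 28.42
tcp_pos: [0.5413, -0.2993, 0.0114]
tool_rot: [0.977, -0.0, -0.211, 0.001]
force: [0.4, -0.0, -0.4]
finger_gap: 1.003
gripper_force: 0.0
t: 29.25
tcp_pos: [0.612, -0.2996, 0.1652]
tool_rot: [0.978, -0.0, -0.208, 0.003]
force: [0.1, -0.3, 0.1]
finger_gap: 1.001
gripper_force: 0.0
scene [(140, [294, 229, 16, 15], [302.6, 235.8], [0.445, 0.022]), (1324, [276, 235, 75, 49], [314.2, 258.8], [0.516, 0.012]), (7, [252, 262, 5, 5], [253.7, 263.9], [0.478, -0.09])]
top [(3372, [289, 234, 85, 98], [334.7, 292.1], [0.486, -0.011]), (28, [319, 240, 10, 7], [323.0, 243.3], [0.581, 0.01]), (649, [275, 245, 38, 43], [290.8, 264.4], [0.541, 0.073]), (11, [337, 248, 5, 6], [339.3, 250.8], [0.566, -0.021])]
(0.045, -0.029, 0) [134.08291058 348.85348169]
(0.045, 0.029, 0) [170.01871507 336.279444  ]
(0.045, -0.029, 0.042) [128.25932921 330.45677253]
(0.045, 0.029, 0.042) [165.29466373 317.90389731]
(-0.045, 0.029, 0.042) [150.74798819 283.52091973]
(0.007, 0, 0.076) [136.53442248 293.2016747 ]
......##############################################........
.....####################################
[... 1759 characters left out ...]
######.......................
.........................########...........................
.........................###................................
............................................................
............................................................
............................................................
............................................................
............................................................
............................................................
............................................................
............................................................
............................................................
```

The basket's rear face and upright bail appear where the level, on-mat pose predicts, and the ball is still in the dish. I'm handing in.

```bash
python3 -m creep '[{"slide":[0,0,0],"angular":[0,0,0],"claw":1},{"slide":[0,0,0],"angular":[0,0,0],"claw":1},{"slide":[0,0,0],"angular":[0,0,0],"claw":1}]' >/dev/null; python3 -c "
from station import ticket
print(ticket.sign_off())"
```

```text
the job is handed in; nothing more can be done
None
```

I handed the job in at about 29.5 s: at the last camera check the ball was lying in the dish, the dish hadn't moved, and the basket stood level and released on the cork mat; sign-off returned no verdict.

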